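# Kit the sound magneto parts into the tin tray

### The arm

A 6-joint arm with a two-finger parallel gripper is mounted at the origin on the work surface. World frame = base frame: x ahead of the robot, y to its left, z up, the work surface at z = 0. Lengths are in m, angles in rad, forces in N, time in s.
With the tool pointing down it reaches from about 0.15 to 0.775 m from the base axis. Payload 6.1 kg.
Tool frame: the origin (TCP) lies midway between the tips of the shut fingers; the grasp point (between the pads) lies 19 mm behind it; z points along the fingers, y is the direction in which the jaws open and shut (so a half turn about z gives the same grasp; the last joint's range is limited). The gripper opens to 85 mm and grips with 20 to 120 N. Pads are 22 mm wide; open, the fingers measure 114 mm over their backs; the gripper's body (76 mm by 85 mm) begins 54 mm behind the grasp point. The pads swing forward as they close: fully open they stand 13 mm farther back than shut.
Start: joints at [0, 0.126, -0.04, 1.405, 0, 1.571], TCP at [0.525, -0, 0.231] pointing down, gripper open.
Joint ranges: [-2.72, 2.72], [-0.95, 1.95], [-1.27, 1.35], [-1.78, 2.02], [-1.46, 1.47], [-3.14, 3.14]. Speed limits (rad/s): [2.39, 2.39, 3.01, 3.14, 3.14, 3.14].

### API

Orientations are given as a unit quaternion [x, y, z, w].
In Python, from workcell import arm gives the robot as it stands.
- The arm moves only by the tool servo_tool, never from a script. Its argument "targets" is text: rows parted by semicolons, each of 5 numbers parted by spaces: the shift along the tool's x, y, z in cm, then the turn about the tool's z in rad, then the closure, from 0 (fully open) to 1 (shut). A call has exactly 8 rows; each row is the pose to reach, as a shift and turn from the pose commanded when the call began, along the tool's axes at that moment; what a row does not reach only later rows make up. A row lasts 1/10 s, in which the tool goes at most 50 mm and 8.59 degrees, less where a joint would pass 70% of its speed; a pose out of reach is approached as far as the arm can. A call with a gripper value outside its range is refused whole. The fingers move at their own pace and stop on an object; "squeeze" is the grip in N (left out, the last holds). Time passes only in rows, so rows that repeat a pose let the fingers close, or fill a call up. It gives the time, the measured TCP pose, the force and the opening at its end, in the units of the state.
- arm.state(): the state, without advancing time (a new reading comes with each control period).
- arm.read_camera(name): name is "scene" or "side" or "wrist"; returns a dict with "frame" (420x560x3 uint8, blue, green, red), "mtx" (3x3 intrinsics, pixels), "R" (3x3) and "t" (3): a world point X has camera coordinates R X + t. Camera axes: x right, y down, z forward; pixel columns grow to the right and rows downward; lengths in m; the calibration is good to about 2 mm. A picture is of the moment at which its call begins. There is no depth.
- arm.finish_job(): hands the job in, once; it reports no verdict.
Trained networks look in a picture, given as the dict that the camera call returned (one of the last four; its "shot" number tells which), for a name from the list of things; names that differ only in an ending like _2 or _b are one class to them, and where a whole thing is asked for, a point or a joint stands for the part that bears it (a point fixed in the world has none). Each returns a list of dicts, best first, with "conf" (0 to 1); they miss things now and then, are a little off and sometimes report something else, mostly with a low value. They report only what shows in the picture. A call takes as long as a camera call. They do not tell look-alikes from the thing itself.
- arm.trace(target, picture): "pixels" (420x560 bool, what is visible of it) and "extent" ([centre column, centre row, width, height] in pixels, round what is visible of it).
The state is a dict: "time_s": time; "joint_positions": joint angles; "qd": joint speeds; "joint_torque": joint torques, N m; "eef_pos": TCP position; "tcp_rot": TCP orientation; "ft_force": force on the tool from outside, world axes, zero at the start; "ft_torque": the same for the moment, N m; "opening": finger opening in m.
Only numpy, scipy, OpenCV 4.12 (cv2) and the standard library are available. Lean on these libraries where they do the work, as an engineer would, in place of code of your own. Each camera call takes 0.05 s, during which the arm holds its last target. There are 200 camera calls.

### The job

Kit the magneto for its rebuild: put the brass impulse coupling in the yellow bay of the parts tray, the black distributor cap in the red bay, and one bright, flat pole shoe in each of the two blue bays. Set each part standing as it stands now, resting on the floor in the middle of its bay; the bakelite cap is brittle, so set it down and do not drop it. Leave the grey steel coupling and the rusty, bent pole shoe where they lie: they belong to another job.

Things in the scene. Friction and masses are not known exactly. Their poses are not given: they have to be found in the camera images.
- brass_coupling: Impulse coupling of yellow brass. Origin: centre of the underside, z up. Stands hub up: a round flange 52 mm in diameter and 18 mm high, with two opposite ears along its x axis (64 mm over the ears, 18 mm wide, as high as the flange); on it a plain round hub 30 mm in diameter from 18 to 50 mm above the underside, by which it is taken. About 0.4 kg.
- distributor_cap: Round black bakelite cap, standing towers up: rim 60 mm in diameter and 8 mm high, above it a plain round body 52 mm in diameter from 8 to 40 mm, by which it is taken, then four 12 mm towers with brass tips up to 54 mm and a small brass stud in the middle. About 0.15 kg. Origin: centre of the underside, z up.
- pole_shoe_a: One of two alike, sound pole shoes: bright steel block lying flat, hollow side up, 72 mm long (its x axis), 26 mm wide (y), 20 mm high in the middle 29 mm of its length, rising to 30 mm at the two ends. About 0.3 kg. Origin: centre of the underside, z up. Taken across its 26 mm width at the middle.
- pole_shoe_b: One of two alike, sound pole shoes: bright steel block lying flat, hollow side up, 72 mm long (its x axis), 26 mm wide (y), 20 mm high in the middle 29 mm of its length, rising to 30 mm at the two ends. About 0.3 kg. Origin: centre of the underside, z up. Taken across its 26 mm width at the middle.
- steel_coupling: Look-alike, to be left: the same coupling in dark grey steel. Origin: centre of the underside, z up. Stands hub up: a round flange 52 mm in diameter and 18 mm high, with two opposite ears along its x axis (64 mm over the ears, 18 mm wide, as high as the flange); on it a plain round hub 30 mm in diameter from 18 to 50 mm above the underside, by which it is taken. About 0.4 kg.
- bent_shoe: Look-alike, to be left: a rust-brown pole shoe bent into a low arch (middle raised 6 mm), about 75 mm long (x), 26 mm wide (y), 30 mm high. Origin: on the bench level under its middle, z up.
- yellow_bay: Fixed square bay of sheet metal, painted yellow all over, one of four side by side in the tin tray (2 by 2, centres 92 mm apart; which colour lies where changes). Outside 90 x 90 mm, walls 3 mm thick and 15 mm high, inside 84 x 84 mm. Origin: centre of the underside, 2 mm above the bench; the inner floor is 3 mm above the origin; x and y run along its walls, z up. For the brass coupling.
- red_bay: Fixed square bay of sheet metal, painted red all over, one of four side by side in the tin tray (2 by 2, centres 92 mm apart; which colour lies where changes). Outside 90 x 90 mm, walls 3 mm thick and 15 mm high, inside 84 x 84 mm. Origin: centre of the underside, 2 mm above the bench; the inner floor is 3 mm above the origin; x and y run along its walls, z up. For the distributor cap.
- blue_bay_a: Fixed square bay of sheet metal, painted blue all over, one of four side by side in the tin tray (2 by 2, centres 92 mm apart; which colour lies where changes). Outside 90 x 90 mm, walls 3 mm thick and 15 mm high, inside 84 x 84 mm. Origin: centre of the underside, 2 mm above the bench; the inner floor is 3 mm above the origin; x and y run along its walls, z up. For one sound pole shoe (either one).
- blue_bay_b: Fixed square bay of sheet metal, painted blue all over, one of four side by side in the tin tray (2 by 2, centres 92 mm apart; which colour lies where changes). Outside 90 x 90 mm, walls 3 mm thick and 15 mm high, inside 84 x 84 mm. Origin: centre of the underside, 2 mm above the bench; the inner floor is 3 mm above the origin; x and y run along its walls, z up. For the other sound pole shoe.
There are look-alikes about, which are no part of the job. Several things look just like the brass_coupling: the one meant starts farthest to the robot's right.

How it is judged:
At the end, for the whole second after the job is handed in: Brass coupling in yellow bay, cap in red bay, one sound pole shoe in each blue bay: centre within 15 mm of the bay's centre, on its floor (within 5 mm), upright within 7 degrees, at rest; steel coupling and bent shoe within 20 mm of where they were (horizontal distance between brass_coupling and yellow_bay below 0.015 m and z of brass_coupling in the frame of yellow_bay between 0 and 0.008 m and horizontal distance between distributor_cap and red_bay below 0.015 m and z of distributor_cap in the frame of red_bay between 0 and 0.008 m and (((horizontal distance between pole_shoe_a and blue_bay_a below 0.015 m and z of pole_shoe_a in the frame of blue_bay_a between 0 and 0.008 m) and (horizontal distance between pole_shoe_b and blue_bay_b below 0.015 m and z of pole_shoe_b in the frame of blue_bay_b between 0 and 0.008 m)) or ((horizontal distance between pole_shoe_a and blue_bay_b below 0.015 m and z of pole_shoe_a in the frame of blue_bay_b between 0 and 0.008 m) and (horizontal distance between pole_shoe_b and blue_bay_a below 0.015 m and z of pole_shoe_b in the frame of blue_bay_a between 0 and 0.008 m))) and angle between each of brass_coupling, distributor_cap, pole_shoe_a, pole_shoe_b's own z axis and vertical below 0.12 rad and linear speed of each of brass_coupling, distributor_cap, pole_shoe_a, pole_shoe_b below 0.02 m/s and distance of each of steel_coupling, bent_shoe from where it was at the start of the episode below 0.02 m); the robot touches nothing.
It fails at once if the grey steel coupling is moved by more than 20 mm (distance of steel_coupling from where it was at the start of the episode above 0.02 m).
It fails at once if the rusty bent pole shoe is moved by more than 20 mm (distance of bent_shoe from where it was at the start of the episode above 0.02 m).
It fails at once if the brittle cap is dropped (faster than 0.6 m/s within 40 mm of the bench) (height (world z) of distributor_cap below 0.04 m and linear speed of distributor_cap above 0.6 m/s).
It also fails if it takes over 109 s, if anything falls off the work surface, if the arm or the gripper's body presses on something with over 40 N, if the wrist force passes 120 N, or if a joint passes its speed limit or range.

## Working session

There is one attempt and no reset: what is moved stays moved. The work goes in short steps, Python scripts to look and compute and a tool call to move; the robot and the scene stay as the last step left them, time stands still between calls to the robot, and variables do not carry over. Pictures are saved under pics/ and viewed, about 12 in all and at most 16, crops included, and the job is handed in when it is done.

Besides the shell and the picture viewer there is one more tool, called after "Request:" in YAML: its name, and indented under it one key for each argument. servo_tool: Moves the arm, as the interface text tells. Its arguments: {"type":"object","properties":{"targets":{"type":"string"},"squeeze":{"type":"number"}},"required":["targets"]}

```bash
mkdir -p pics
python3 - <<'E'
from workcell import arm
import cv2,numpy as np
s=arm.state();print(s['time_s'],s['eef_pos'],s['tcp_rot'],s['opening'])
for n in ['scene','side']:
    p=arm.read_camera(n);cv2.imwrite(f'pics/{n}0.png',cv2.resize(p['frame'],(784,588)))
    print(n,p['mtx'].tolist(),p['R'].tolist(),p['t'].tolist())
    for t in ['brass_coupling','distributor_cap','pole_shoe_a','steel_coupling','bent_shoe','yellow_bay','red_bay','blue_bay_a']:
        print(t,[(round(d['conf'],2),np.round(d['extent']).tolist()) for d in arm.trace(t,p)])
E
```

```text
0.0 [5.24589967e-01 6.62411348e-06 2.30514364e-01] [ 7.07092204e-01  7.07120884e-01 -5.77533563e-04 -5.79801390e-04] 0.08544050112152629
scene [[433.0321076398726, 0.0, 280.7704414108639], [0.0, 433.0321076398726, 209.7840274775944], [0.0, 0.0, 1.0]] [[0.8846752930750762, 0.4659966708281026, -0.014025997278369071], [0.26718956483661555, -0.5314433453289721, -0.8038517942680545], [-0.38204628288330184, 0.70740022157381, -0.5946642449755796]] [-0.4510210728874619, -0.0875077536354707, 1.4201819172591248]
brass_coupling [(0.74, [380.0, 164.0, 15.0, 19.0]), (0.7, [324.0, 179.0, 16.0, 17.0]), (0.7, [286.0, 152.0, 15.0, 12.0]), (0.57, [191.0, 321.0, 41.0, 19.0]), (0.52, [358.0, 173.0, 22.0, 22.0])]
distributor_cap [(0.66, [239.0, 279.0, 24.0, 27.0])]
pole_shoe_a [(0.66, [188.0, 274.0, 32.0, 18.0]), (0.56, [291.0, 169.0, 23.0, 11.0])]
steel_coupling [(0.53, [326.0, 160.0, 17.0, 21.0])]
bent_shoe [(0.96, [190.0, 318.0, 41.0, 21.0])]
yellow_bay [(0.75, [290.0, 219.0, 42.0, 28.0])]
red_bay [(0.55, [303.0, 251.0, 38.0, 34.0])]
blue_bay_a [(0.93, [320.0, 234.0, 47.0, 31.0]), (0.77, [273.0, 235.0
[... 374 characters left out ...]
1.0222784708695496]
brass_coupling [(0.85, [154.0, 358.0, 30.0, 31.0]), (0.78, [193.0, 316.0, 35.0, 29.0]), (0.73, [329.0, 346.0, 31.0, 32.0]), (0.66, [239.0, 291.0, 28.0, 30.0])]
distributor_cap [(0.57, [276.0, 149.0, 19.0, 26.0]), (0.23, [294.0, 127.0, 19.0, 19.0])]
pole_shoe_a [(0.94, [293.0, 309.0, 35.0, 18.0]), (0.78, [318.0, 148.0, 28.0, 22.0]), (0.73, [268.0, 194.0, 36.0, 33.0])]
steel_coupling [(0.93, [246.0, 346.0, 28.0, 33.0])]
bent_shoe [(0.7, [258.0, 219.0, 47.0, 36.0]), (0.59, [293.0, 125.0, 22.0, 16.0])]
yellow_bay [(0.91, [258.0, 219.0, 44.0, 34.0])]
red_bay [(0.96, [236.0, 188.0, 40.0, 25.0])]
blue_bay_a [(0.97, [268.0, 194.0, 41.0, 29.0]), (0.19, [275.0, 151.0, 19.0, 26.0])]
```

View pics/scene0.png

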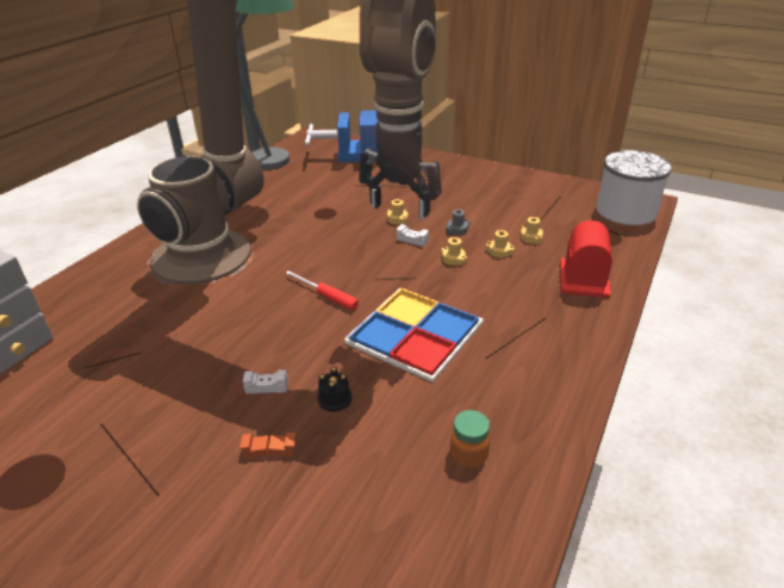

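View pics/side0.png

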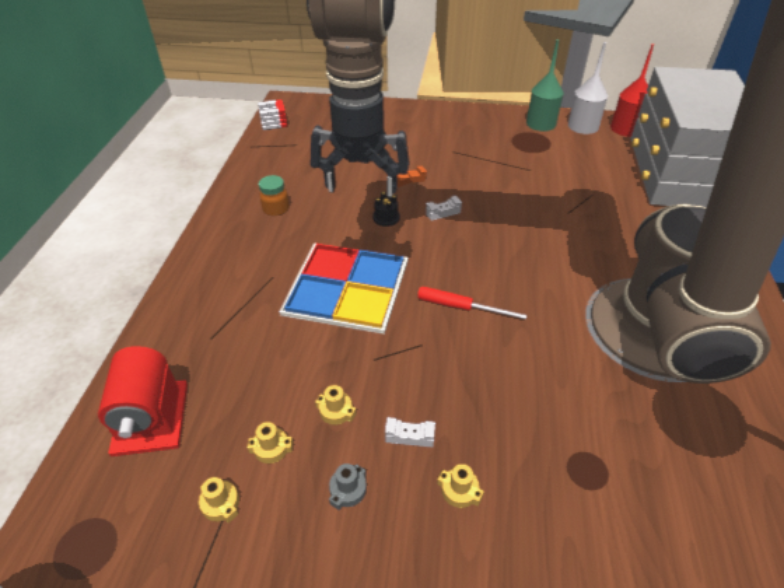

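The four brass couplings, as scene/side pixels in the 784 px views, are at (397,211)/(460,485), (454,250)/(335,405), (500,243)/(269,441) and (532,230)/(217,498). The grey steel one is at (457,222)/(347,484). The cap is at (334,388), the bright shoes are at (412,235) and (265,381), and the rusty bent shoe is at (268,443). "Farthest to the robot's right" means smallest y, so I'll compute positions.

```bash
cat > h.py <<'E'
from workcell import arm
import cv2,numpy as np
def ground(p,uv,z):
    """pixel -> world point at height z"""
    d=p['R'].T@np.linalg.solve(p['mtx'],[uv[0],uv[1],1]); c=-p['R'].T@p['t']
    return c+d*(z-c[2])/d[2]
def proj(p,X):
    q=(p['R']@np.asarray(X,float).T).T+p['t']; q=q@p['mtx'].T
    return q[...,:2]/q[...,2:]
def centroid(m):
    m=cv2.moments(m.astype('uint8'),True); return m['m10']/m['m00'],m['m01']/m['m00']
def yawtcp():
    from scipy.spatial.transform import Rotation as R
    s=arm.state(); return s['eef_pos'],R.from_quat(s['tcp_rot']).as_matrix()
E
python3 - <<'E'
from h import *
H=dict(brass_coupling=.02,distributor_cap=.025,pole_shoe_a=.013,bent_shoe=.015,steel_coupling=.02,yellow_bay=.006,red_bay=.006,blue_bay_a=.006)
ps={}
for n in ['scene','side']:
    p=ps[n]=arm.read_camera(n)
    for t,h in H.items():
        print(n,t,[(round(d['conf'],2),d['pixels'].sum(),np.round(ground(p,centroid(d['pixels']),h)[:2],3).tolist()) for d in arm.trace(t,p) if d['pixels'].any()])
p=ps['side'];cv2.imwrite('pics/crop1.png',cv2.resize(p['frame'][255:385,130:350],None,fx=3.6,fy=3.6,interpolation=cv2.INTER_CUBIC))
E
```

```text
scene brass_coupling [(0.72, np.int64(227), [0.663, 0.421]), (0.66, np.int64(278), [0.533, 0.253]), (0.64, np.int64(283), [0.617, 0.324]), (0.58, np.int64(208), [0.33, 0.36]), (0.21, np.int64(229), [0.489, 0.378])]
scene distributor_cap [(0.82, np.int64(634), [0.526, -0.248]), (0.45, np.int64(998), [0.617, -0.087])]
scene pole_shoe_a [(0.7, np.int64(251), [0.41, 0.286]), (0.29, np.int64(567), [0.489, -0.385])]
scene bent_shoe [(0.88, np.int64(528), [0.49, -0.387])]
scene steel_coupling []
scene yellow_bay [(0.76, np.int64(672), [0.52, 0.039])]
scene red_bay [(0.69, np.int64(891), [0.608, -0.068])]
scene blue_bay_a [(0.91, np.int64(864), [0.51, -0.057]), (0.78, np.int64(758), [0.617, 0.03])]
side brass_coupling [(0.92, np.int64(535), [0.531, 0.254]), (0.85, np.int64(606), [0.613, 0.331]), (0.66, np.int64(716), [0.332, 0.359]), (0.59, np.int64(714), [0.659, 0.422])]
side distributor_cap [(0.69, np.int64(378), [0.52, -0.238])]
side pole_shoe_a [(0.92, np.int64(513), [0.411, 0.282]), (0.69, np.int64(266), [0.398, -0.275])]
side bent_shoe [(0.58, np.int64(167), [0.48, -0.385])]
side steel_coupling []
side yellow_bay [(0.61, np.int64(958), [0.526, 0.024])]
side red_bay [(0.74, np.int64(695), [0.611, -0.084]), (0.32, np.int64(1043), [0.527, 0.023])]
side blue_bay_a [(0.58, np.int64(788), [0.518, -0.073]), (0.57, np.int64(1022), [0.621, 0.014])]
```

View pics/crop1.png

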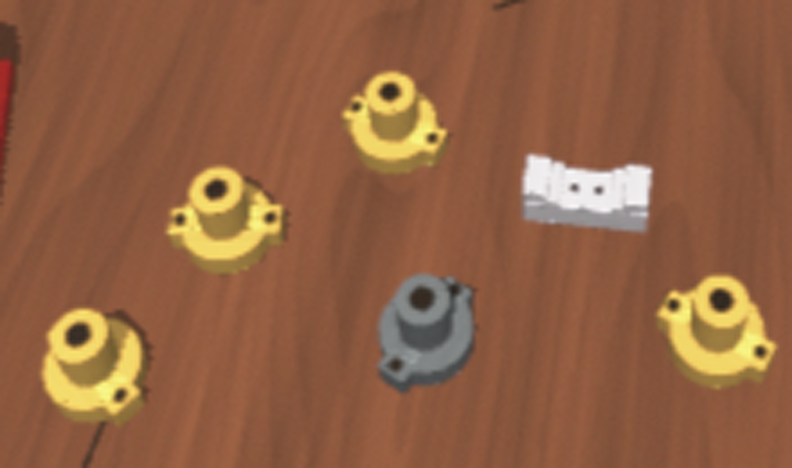

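The brass coupling meant is the one at crop (395,120), at about (0.532, 0.254). It has the smallest y of the four, so it lies farthest to the robot's right, and it is yellow and upright. Next I'll move above it and look with the wrist camera.

Request:
servo_tool:
  targets: "4 0 1 0 0;8 0 2 0 0;12 0.3 4 0 0;16 0.5 5 0 0;20 0.7 6 0 0;24 0.7 7 0 0;25.4 0.7 7 0 0;25.4 0.7 7 0 0"
  squeeze: 50

```text
time_s: 2.6
eef_pos: [0.5316, 0.2557, 0.1607]
tcp_rot: [0.706, 0.708, -0.0, -0.0]
ft_force: [0.3, -1.3, -1.0]
opening: 0.085
```

```bash
cat >> h.py <<'E'
def look(name,targets,cam='wrist',save=True):
    p=arm.read_camera(cam)
    if save: cv2.imwrite(f'pics/{name}.png',p['frame'])
    P,R=yawtcp(); print('t',arm.state()['time_s'],'tcp',P.round(4),'R',R.round(3).tolist(),'open',arm.state()['opening'])
    for t,h in targets.items():
        for d in arm.trace(t,p):
            if not d['pixels'].any(): continue
            c=centroid(d['pixels']);r=cv2.minAreaRect(np.argwhere(d['pixels'])[:,::-1].astype('float32'))
            b=np.array([ground(p,q,h)[:2] for q in cv2.boxPoints(r)])
            e=[b[1]-b[0],b[2]-b[1]];l=max(e,key=np.linalg.norm)
            print(t,round(d['conf'],2),np.round(d['extent']).tolist(),'cen',ground(p,c,h)[:2].round(4),'box',ground(p,r[0],h)[:2].round(4),'dims',np.round([np.linalg.norm(x) for x in e],3),'yaw',round(np.degrees(np.arctan2(l[1],l[0]))%180,1))
    return p
def move(x,y,z,jaw=None):
    """needed shift (cm, tool axes) and turn; jaw = world yaw of jaw axis, deg"""
    P,R=yawtcp(); d=R.T@(np.array([x,y,z])-P)*100
    a=np.degrees(np.arctan2(R[1,1],R[0,1])); t=0 if jaw is None else -((jaw-a+90)%180-90)
    print('shift',d.round(2),'turn',round(np.radians(t),3),'jaw now',round(a,1))
E
python3 - <<'E'
from h import *
p=look('w1',{'brass_coupling':.05,'pole_shoe_a':.02})
print(p['R'].round(3).tolist(),(-p['R'].T@p['t']).round(3))
E
```

```text
t 2.65 tcp [0.5318 0.2544 0.1612] R [[-0.002, 1.0, -0.0], [1.0, 0.002, -0.001], [-0.001, -0.0, -1.0]] open 0.08547734702997689
brass_coupling 0.89 [442.0, 21.0, 77.0, 41.0] cen [0.6469 0.3941] box [0.6478 0.3927] dims [0.052 0.024] yaw 0.1
brass_coupling 0.81 [375.0, 118.0, 78.0, 61.0] cen [0.6054 0.3256] box [0.6056 0.3257] dims [0.05  0.045] yaw 47.0
brass_coupling 0.68 [46.0, 80.0, 89.0, 68.0] cen [0.3575 0.3511] box [0.359  0.3516] dims [0.066 0.045] yaw 0.1
brass_coupling 0.56 [278.0, 200.0, 67.0, 58.0] cen [0.5328 0.2594] box [0.5328 0.2587] dims [0.044 0.052] yaw 124.1
pole_shoe_a 0.84 [146.0, 171.0, 95.0, 37.0] cen [0.4129 0.2803] box [0.4126 0.2797] dims [0.082 0.031] yaw 1.0
[[1.0, 0.002, -0.001], [0.002, -0.959, 0.283], [-0.0, -0.283, -0.959]] [0.532 0.327 0.302]
```

View pics/w1.png

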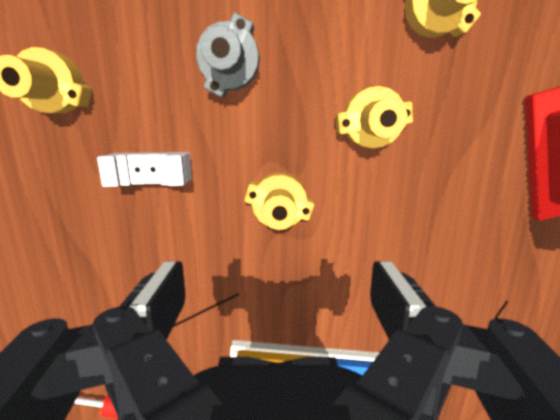

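The target coupling is at (279,202), with its hub top at (279,213). The grey coupling is at (228,55), a bright shoe at (145,170), and other brass ones are at (375,118), (45,80) and (442,15).

Run:
```python
from h import *
p=arm.read_camera('wrist')
print(ground(p,(279.5,213),.05),ground(p,(279.5,201),.018), 'shoe',ground(p,(145,170),.02),ground(p,(190,169),.02))
```

```text
[0.53418989 0.24555653 0.05      ] [0.53441447 0.24735615 0.018     ] shoe [0.41303875 0.27703371 0.02      ] [0.45370341 0.27788318 0.02      ]
```

Request:
servo_tool:
  targets: "-0.2 0.1 1 0 0;-0.5 0.2 2 0 0;-0.5 0.2 3 0 0;-0.5 0.2 4.5 0 0;-0.5 0.2 6 0 0;-0.5 0.2 6 0 0;-0.5 0.2 6 0 0;-0.5 0.2 6 0 0"

```text
time_s: 3.6
eef_pos: [0.5343, 0.249, 0.1019]
tcp_rot: [0.707, 0.707, 0.0, 0.0]
ft_force: [0.4, 0.5, -0.1]
opening: 0.0855
```

Run:
```python
from h import *
p=look('w2',{'brass_coupling':.034})
P,_=yawtcp(); print(proj(p,[P,P+[0,0,.019]]))
f=p['frame'].copy()
for X in [(.532,.254,.05),(.534,.246,.05)]: cv2.circle(f,tuple(int(v) for v in proj(p,X)),3,(255,0,255),-1)
for a in np.linspace(0,6.28,40):
  for c,y in (((0,0,255),.254),((255,0,0),.246)): cv2.circle(f,tuple(int(v) for v in proj(p,(.533+.015*np.cos(a),y+.015*np.sin(a),.05))),1,c,-1)
cv2.imwrite('pics/w2.png',f)
```

```text
t 3.65 tcp [0.5344 0.2491 0.1021] R [[0.0, 1.0, 0.001], [1.0, -0.0, 0.001], [0.001, 0.001, -1.0]] open 0.08529130880701112
brass_coupling 0.69 [479.0, 4.0, 54.0, 7.0] cen [0.6494 0.3834] box [0.6514 0.3832] dims [0.03  0.002] yaw 180.0
brass_coupling 0.64 [21.0, 68.0, 42.0, 78.0] cen [0.3738 0.3463] box [0.3771 0.3483] dims [0.023 0.043] yaw 78.0
brass_coupling 0.57 [275.0, 216.0, 85.0, 73.0] cen [0.5334 0.2552] box [0.5328 0.2554] dims [0.048 0.054] yaw 123.2
brass_coupling 0.57 [396.0, 107.0, 100.0, 82.0] cen [0.6092 0.3251] box [0.609  0.3246] dims [0.052 0.049] yaw 48.2
[[277.24203339 265.45373885]
 [277.2647299  285.33849897]]
```

View pics/w2.png

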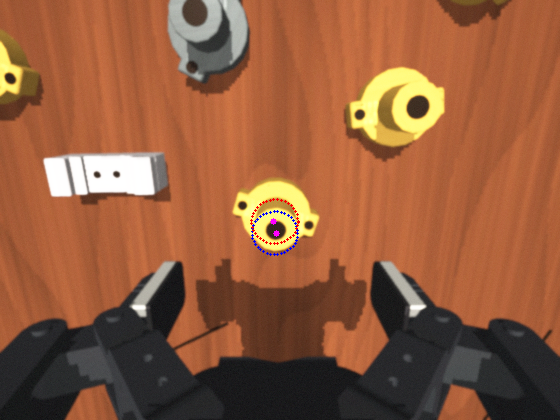

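The hub hole is at (276,230), which puts the hub at about (0.534, 0.248). I'll descend and grip it.

Request:
servo_tool:
  targets: "-0.1 0 2 0 0;-0.1 0 4 0 0;-0.1 0 6 0 0;-0.1 0 7.5 0 0;-0.1 0 8 0 0;-0.1 0 8 0 0;-0.1 0 8 0 0.4;-0.1 0 8 0 0.8"

```text
time_s: 4.5
eef_pos: [0.5348, 0.2483, 0.0225]
tcp_rot: [0.707, 0.707, 0.001, 0.0]
ft_force: [-0.4, -0.6, 0.1]
opening: 0.0591
```

Request:
servo_tool:
  targets: "0 0 0 0 1;0 0 0 0 1;0 0 0 0 1;0 0 0 0 1;0 0 -1 0 1;0 0 -3 0 1;0 0 -6 0 1;0 0 -9 0 1"

```text
time_s: 5.3
eef_pos: [0.5331, 0.2475, 0.1115]
tcp_rot: [0.707, 0.707, -0.001, -0.0]
ft_force: [0.5, 0.7, -3.8]
opening: 0.0285
```

Run:
```python
from h import *
look('',{},save=False); move(.523,.035,.16)
```

```text
t 5.35 tcp [0.5354 0.2486 0.1174] R [[0.0, 1.0, 0.005], [1.0, -0.0, 0.002], [0.002, 0.005, -1.0]] open 0.028841914958192008
shift [-21.35  -1.22  -4.31] turn 0.0 jaw now -0.0
```

Request:
servo_tool:
  targets: "-4 0 -3 0 1;-8 -0.4 -6 0 1;-12 -0.8 -8 0 1;-16 -1.2 -8 0 1;-19 -1.2 -8 0 1;-21 -1.2 -8 0 1;-21 -1.2 -8 0 1;-21 -1.2 -8 0 1"

```text
time_s: 6.15
eef_pos: [0.5217, 0.0378, 0.191]
tcp_rot: [0.708, 0.707, -0.0, -0.0]
ft_force: [0.2, -0.2, -3.3]
opening: 0.0287
```

Request:
servo_tool:
  targets: "0 0 0 0 1;0 0 0 0 1;0 0 0 0 1;0 0 0 0 1;0 0 0 0 1;0 0 0 0 1;0 0 0 0 1;0 0 0 0 1"

```text
time_s: 6.95
eef_pos: [0.522, 0.038, 0.1913]
tcp_rot: [0.707, 0.707, -0.0, -0.0]
ft_force: [0.0, -0.2, -2.9]
opening: 0.0287
```

Run:
```python
from h import *
p=look('w3',{'yellow_bay':.011,'blue_bay_a':.011,'red_bay':.011})
```

```text
t 7.0 tcp [0.522  0.038  0.1913] R [[0.0, 1.0, 0.0], [1.0, -0.0, 0.0], [0.0, 0.0, -1.0]] open 0.028899586277756316
yellow_bay 0.73 [284.0, 190.0, 95.0, 79.0] cen [0.5294 0.041 ] box [0.529  0.0347] dims [0.074 0.091] yaw 174.1
blue_bay_a 0.65 [372.0, 208.0, 99.0, 92.0] cen [0.6199 0.017 ] box [0.6216 0.016 ] dims [0.094 0.097] yaw 173.9
blue_bay_a 0.39 [279.0, 313.0, 64.0, 7.0] cen [ 0.5462 -0.115 ] box [ 0.5223 -0.1147] dims [0.074 0.01 ] yaw 180.0
red_bay 0.77 [367.0, 276.0, 74.0, 56.0] cen [ 0.6265 -0.0601] box [ 0.6195 -0.065 ] dims [0.066 0.082] yaw 174.3
```

View pics/w3.png

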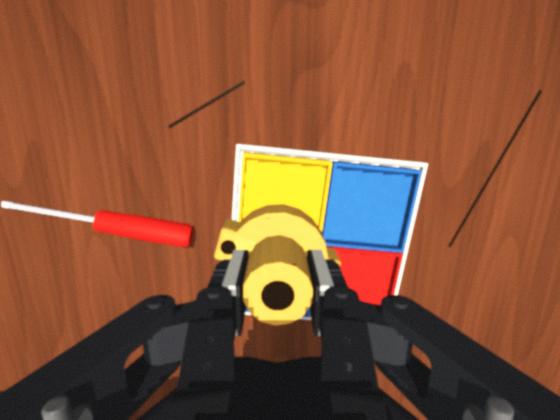

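Run:
```python
from h import *
p=arm.read_camera('wrist')
P=[ground(p,q,.017)[:2] for q in [(243,153),(331,160),(421,167),(404,250)]]
print(np.round(P,4))
M=np.array([[-.091,.091],[0,.091],[.091,.091],[.091,0]])
T,_=cv2.estimateAffinePartial2D(M.astype('float32'),np.array(P,'float32'));print(T,np.degrees(np.arctan2(T[1,0],T[0,0])))
s=np.hypot(T[0,0],T[1,0]);R=T[:,:2]/s
for n,o in dict(yellow=(-1,1),blueB=(1,1),blueA=(-1,-1),red=(1,-1)).items():
    print(n,(T[:,2]+R@(np.array(o)*.046)).round(4))
```

```text
[[ 0.4882  0.0732]
 [ 0.5757  0.0663]
 [ 0.6663  0.0592]
 [ 0.6594 -0.0311]]
[[ 0.98332618  0.07869207  0.5696565 ]
 [-0.07869207  0.98332618 -0.02343019]] -4.57542510082588
yellow [0.5275 0.0261]
blueB [0.6192 0.0188]
blueA [ 0.5201 -0.0656]
red [ 0.6118 -0.073 ]
```

The tray shows yellow at upper left (285,190), blue at upper right (372,208) and red at lower right; its yaw is about −4.6°. I'll set the coupling down in the yellow bay at (0.526, 0.028).

Request:
servo_tool:
  targets: "-0.5 0.2 4 0 1;-1 0.4 8 0 1;-1 0.4 12 0 1;-1 0.4 14 0 1;-1 0.4 15.3 0 1;-1 0.4 16 0 1;-1 0.4 16.3 0 1;-1 0.4 16.3 0 1"

```text
time_s: 8.0
eef_pos: [0.5267, 0.0281, 0.0291]
tcp_rot: [0.707, 0.707, 0.0, 0.0]
ft_force: [0.3, 0.0, -3.2]
opening: 0.0288
```

Request:
servo_tool:
  targets: "0 0 0 0 1;0 0 0 0 0.45;0 0 0 0 0.45;0 0 0 0 0.4;0 0 -1 0 0.4;0 0 -4 0 0.4;0 0 -8 0 0.2;0 0 -12 0 0"

```text
time_s: 8.8
eef_pos: [0.5256, 0.028, 0.1502]
tcp_rot: [0.707, 0.707, -0.0, -0.0]
ft_force: [1.0, -0.1, 0.0]
opening: 0.0782
```

Run:
```python
from h import *
look('',{},save=False); move(.412,.279,.15,90)
p=look('s2',{'brass_coupling':.025,'yellow_bay':.006},'side')
p=look('s2',{'brass_coupling':.025,'yellow_bay':.006},'scene')
```

```text
t 8.85 tcp [0.5286 0.0282 0.1576] R [[-0.0, 1.0, 0.01], [1.0, 0.0, 0.001], [0.001, 0.01, -1.0]] open 0.0842242911487921
shift [ 25.08 -11.67   0.66] turn -1.571 jaw now 0.0
t 8.9 tcp [0.5291 0.0282 0.1551] R [[-0.0, 1.0, 0.01], [1.0, 0.0, 0.001], [0.001, 0.01, -1.0]] open 0.08557796805951333
brass_coupling 0.95 [193.0, 317.0, 35.0, 28.0] cen [0.6118 0.3328] box [0.6121 0.3347] dims [0.056 0.069] yaw 151.6
brass_coupling 0.67 [295.0, 310.0, 37.0, 20.0] cen [0.4101 0.2886] box [0.4107 0.2879] dims [0.045 0.077] yaw 3.0
brass_coupling 0.61 [154.0, 358.0, 28.0, 32.0] cen [0.6566 0.4249] box [0.6569 0.4243] dims [0.061 0.057] yaw 104.3
brass_coupling 0.55 [258.0, 216.0, 20.0, 22.0] cen [0.5244 0.0352] box [0.526  0.0371] dims [0.058 0.082] yaw 124.3
brass_coupling 0.25 [269.0, 194.0, 36.0, 30.0] cen [ 0.5133 -0.0542] box [ 0.5147 -0.0558] dims [0.098 0.103] yaw 170.7
yellow_bay 0.66 [260.0, 219.0, 43.0, 33.0] cen [0.5263 0.0249] box [0.5278 0.0216] dims [0.107 0.106] yaw 93.3
t 9.05 tcp [0.526  0.028  0.1486] R [[-0.0, 1.0, 0.001], [1.0, 0.0, 0.0], [0.0, 0.001, -1.0]] open 0.08580641618336633
brass_coupling 0.69 [379.0, 163.0, 13.0, 21.0] cen [0.6635 0.4144] box [0.6613 0.4182] dims [0.048 0.12 ] yaw 106.7
brass_coupling 0.68 [292.0, 214.0, 18.0, 24.0] cen [0.5262 0.0312] box [0.5242 0.0359] dims [0.059 0.099] yaw 115.6
brass_coupling 0.51 [357.0, 172.0, 23.0, 18.0] cen [0.6184 0.3215] box [0.6148 0.3277] dims [0.063 0.118] yaw 108.8
yellow_bay 0.73 [289.0, 219.0, 42.0, 22.0] cen [0.5218 0.0286] box [0.5196 0.0394] dims [0.099 0.118] yaw 173.6
```

The coupling is down in the yellow bay, both cameras agreeing within about 5 mm. Next is the bright shoe near (0.412, 0.279), with the jaw turned a quarter turn.

Request:
servo_tool:
  targets: "4 -2 0 -0.14 0;8 -4 0 -0.28 0;12 -6 0 -0.42 0;16 -8 0 -0.56 0;20 -10 0 -0.7 0;24 -11.4 0 -0.84 0;25.1 -11.4 0 -0.98 0;25.1 -11.4 0 -1.12 0"

```text
time_s: 9.95
eef_pos: [0.4106, 0.2806, 0.1468]
tcp_rot: [0.219, 0.976, -0.001, -0.001]
ft_force: [-0.2, -0.4, -0.1]
opening: 0.0852
```

Request:
servo_tool:
  targets: "0 0 0 -0.15 0;0 0 0 -0.3 0;0 0 0 -0.45 0;0 0 0 -0.45 0;0 0 0 -0.45 0;0 0 0 -0.45 0;0 0 0 -0.45 0;0 0 0 -0.45 0"

```text
time_s: 10.75
eef_pos: [0.412, 0.279, 0.1482]
tcp_rot: [0.001, 1.0, -0.0, -0.0]
ft_force: [0.5, 0.3, 0.5]
opening: 0.0854
```

Run:
```python
from h import *
p=look('w4',{'pole_shoe_a':.02})
P,R=yawtcp()
f=p['frame'].copy()
for d in (0,.01):cv2.circle(f,tuple(int(v) for v in proj(p,(P[0]+d,P[1],.02))),2,(255,0,255),-1)
cv2.imwrite('pics/w4.png',f)
```

```text
t 10.8 tcp [0.412  0.279  0.1483] R [[-1.0, 0.002, 0.0], [0.002, 1.0, 0.0], [-0.0, 0.0, -1.0]] open 0.08535392879732621
pole_shoe_a 0.96 [279.0, 201.0, 32.0, 84.0] cen [0.411  0.2798] box [0.4114 0.2794] dims [0.026 0.077] yaw 0.7
```

View pics/w4.png

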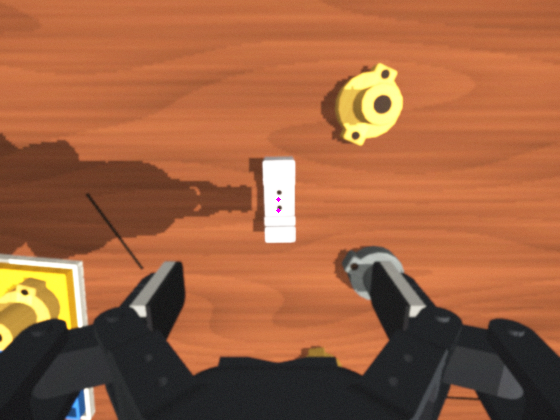

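The shoe is centred at (279,200), right on the projected TCP, and aligned with the jaws. The grey coupling at (372,270) is well clear of the fingers. Descending.

Request:
servo_tool:
  targets: "0 0 3 0 0;0 0 6 0 0;0 0 9 0 0;0 0 12 0 0;0 0 13.5 0 0;0 0 14.2 0 0;0 0 14.4 0 0;0 0 14.4 0 0.4"

```text
time_s: 11.65
eef_pos: [0.4124, 0.2793, 0.0049]
tcp_rot: [0.0, 1.0, 0.0, 0.0]
ft_force: [-0.9, 0.2, 0.8]
opening: 0.0731
```

Request:
servo_tool:
  targets: "0 0 0 0 0.8;0 0 0 0 1;0 0 0 0 1;0 0 0 0 1;0 0 0 0 1;0 0 -1 0 1;0 0 -4 0 1;0 0 -8 0 1"

```text
time_s: 12.45
eef_pos: [0.4101, 0.2777, 0.0834]
tcp_rot: [0.0, 1.0, -0.002, -0.002]
ft_force: [0.4, 1.2, -2.5]
opening: 0.0245
```

Request:
servo_tool:
  targets: "0 0 -2 0 1;0 0 -4 0 1;0 0 -4 0 1;0 0 -4 0 1;0 0 -4 0 1;0 0 -4 0 1;0 0 -4 0 1;0 0 -4 0 1"

```text
time_s: 13.25
eef_pos: [0.4117, 0.2788, 0.1237]
tcp_rot: [0.0, 1.0, -0.0, -0.0]
ft_force: [-1.4, 0.5, -3.4]
opening: 0.0248
```

Run:
```python
from h import *
look('',{},save=False); move(.618,.020,.12,85.4)
```

```text
t 13.3 tcp [0.4118 0.2789 0.1238] R [[-1.0, 0.001, -0.001], [0.001, 1.0, -0.0], [0.001, -0.0, -1.0]] open 0.024867630941301972
shift [-20.64 -25.87   0.38] turn 0.08 jaw now 90.0
```

Request:
servo_tool:
  targets: "-2.8 -3.5 0 0.08 1;-5.6 -7 0 0.08 1;-8.4 -10.5 0 0.08 1;-11.2 -14 0 0.08 1;-14 -17.5 0 0.08 1;-17 -21.3 0 0.08 1;-19.5 -24.5 0 0.08 1;-20.6 -25.9 0 0.08 1"

```text
time_s: 14.1
eef_pos: [0.6196, 0.0168, 0.1237]
tcp_rot: [0.042, 0.999, -0.0, 0.0]
ft_force: [-0.4, 1.3, -2.5]
opening: 0.0249
```

Request:
servo_tool:
  targets: "0 0 0 0 1;0 0 0 0 1;0 0 3 0 1;0 0 6 0 1;0 0 9 0 1;0 0 10.8 0 1;0 0 11.4 0 1;0 0 11.4 0 1"

```text
time_s: 14.9
eef_pos: [0.6165, 0.0214, 0.0109]
tcp_rot: [0.039, 0.999, 0.0, -0.0]
ft_force: [0.2, 0.2, -3.6]
opening: 0.0243
```

Request:
servo_tool:
  targets: "0 0 0 0 1;0 0 0 0 0.5;0 0 0 0 0.5;0 0 0 0 0.45;0 0 -1 0 0.45;0 0 -4 0 0.4;0 0 -8 0 0.2;0 0 -12 0 0"

```text
time_s: 15.7
eef_pos: [0.6174, 0.0197, 0.1321]
tcp_rot: [0.041, 0.999, -0.0, -0.0]
ft_force: [0.6, -0.3, 0.1]
opening: 0.078
```

Run:
```python
from h import *
p=look('s3',{'pole_shoe_a':.013},'side')
p=look('s3',{'pole_shoe_a':.013,'distributor_cap':.025},'scene')
move(.523,-.243,.13,0); move(.403,-.275,.13)
```

```text
t 15.75 tcp [0.6205 0.0198 0.1401] R [[-0.997, 0.081, 0.01], [0.081, 0.997, 0.0], [-0.01, 0.001, -1.0]] open 0.08445093490117618
pole_shoe_a 0.82 [224.0, 211.0, 32.0, 16.0] cen [0.6182 0.0173] box [0.6184 0.0161] dims [0.057 0.083] yaw 175.6
pole_shoe_a 0.61 [319.0, 149.0, 29.0, 20.0] cen [ 0.3981 -0.2755] box [ 0.3982 -0.2757] dims [0.084 0.057] yaw 35.5
t 15.85 tcp [0.6199 0.0198 0.1347] R [[-0.997, 0.081, 0.007], [0.081, 0.997, 0.0], [-0.007, 0.001, -1.0]] open 0.08557359095999699
pole_shoe_a 0.72 [188.0, 272.0, 33.0, 19.0] cen [ 0.3995 -0.2742] box [ 0.3992 -0.2726] dims [0.078 0.054] yaw 30.5
pole_shoe_a 0.62 [317.0, 228.0, 26.0, 17.0] cen [0.6141 0.031 ] box [0.6131 0.0322] dims [0.065 0.082] yaw 0.5
pole_shoe_a 0.47 [273.0, 238.0, 41.0, 30.0] cen [ 0.5161 -0.0648] box [ 0.5154 -0.0645] dims [0.109 0.12 ] yaw 171.8
distributor_cap 0.93 [238.0, 278.0, 22.0, 28.0] cen [ 0.5247 -0.248 ] box [ 0.5231 -0.2435] dims [0.055 0.096] yaw 121.2
shift [  7.32 -26.95   0.05] turn 1.49 jaw now 85.4
shift [ 19.03 -31.11   0.05] turn 0.0 jaw now 85.4
```

Request:
servo_tool:
  targets: "2.5 -4 0 -0.14 0;5 -8 0 -0.28 0;7.5 -12 0 -0.42 0;10 -16.2 0 -0.56 0;12.5 -20.2 0 -0.65 0;15 -24.2 0 -0.65 0;17.5 -28.2 0 -0.65 0;19.2 -31.1 0 -0.65 0"

```text
time_s: 16.75
eef_pos: [0.3985, -0.2758, 0.1288]
tcp_rot: [-0.28, 0.96, 0.001, -0.001]
ft_force: [0.7, 0.7, 0.0]
opening: 0.0851
```

Request:
servo_tool:
  targets: "0 0 0 0 0;0 0 0 0 0;0 0 0 0 0;0 0 0 0 0;0 0 0 0 0;0 0 0 0 0;0 0 0 0 0;0 0 0 0 0"

```text
time_s: 17.55
eef_pos: [0.4015, -0.2744, 0.1303]
tcp_rot: [-0.281, 0.96, -0.0, 0.0]
ft_force: [0.1, 0.3, -1.2]
opening: 0.0853
```

Run:
```python
from h import *
p=look('w5',{'pole_shoe_a':.02})
P,R=yawtcp();print(P,np.degrees(np.arctan2(R[1,1],R[0,1])))
f=p['frame'].copy()
cv2.circle(f,tuple(int(v) for v in proj(p,(P[0],P[1],.02))),2,(255,0,255),-1)
cv2.imwrite('pics/w5.png',f)
```

```text
t 17.6 tcp [ 0.4014 -0.2745  0.1303] R [[-0.842, -0.539, 0.0], [-0.539, 0.842, -0.0], [-0.0, -0.0, -1.0]] open 0.08566497048269939
pole_shoe_a 0.76 [274.0, 201.0, 39.0, 95.0] cen [ 0.4004 -0.2785] box [ 0.4008 -0.278 ] dims [0.078 0.026] yaw 29.2
[ 0.40135923 -0.27458735  0.13032152] 122.62327776522753
```

View pics/w5.png

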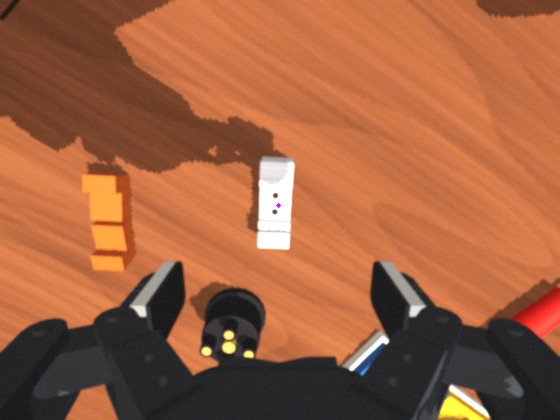

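The shoe is at (275,203) and the TCP projects to (278,205), so I'll trim by −2 mm and about +3°. The rusty shoe at (105,220) and the cap at (235,320) are clear of the fingers.

Request:
servo_tool:
  targets: "0.1 -0.2 3 0.05 0;0.1 -0.2 6 0.05 0;0.1 -0.2 9 0.05 0;0.1 -0.2 11 0.05 0;0.1 -0.2 12.2 0.05 0;0.1 -0.2 12.6 0.05 0;0.1 -0.2 12.6 0.05 0;0.1 -0.2 12.6 0.05 0.4"

```text
time_s: 18.45
eef_pos: [0.4023, -0.2774, 0.0053]
tcp_rot: [-0.257, 0.967, -0.001, 0.001]
ft_force: [0.7, -0.0, 0.5]
opening: 0.0732
```

Request:
servo_tool:
  targets: "0 0 0 0 0.8;0 0 0 0 1;0 0 0 0 1;0 0 0 0 1;0 0 0 0 1;0 0 -1 0 1;0 0 -4 0 1;0 0 -8 0 1"

```text
time_s: 19.25
eef_pos: [0.3996, -0.2756, 0.0832]
tcp_rot: [-0.257, 0.966, 0.002, -0.002]
ft_force: [1.2, -0.5, -3.5]
opening: 0.0248
```

Request:
servo_tool:
  targets: "0 0 -2 0 1;0 0 -4 0 1;0 0 -4 0 1;0 0 -4 0 1;0 0 -4 0 1;0 0 -4 0 1;0 0 -4 0 1;0 0 -4 0 1"

```text
time_s: 20.05
eef_pos: [0.4013, -0.2767, 0.1237]
tcp_rot: [-0.257, 0.967, 0.0, -0.0]
ft_force: [-0.5, 0.3, -3.9]
opening: 0.0248
```

Run:
```python
from h import *
look('',{},save=False); move(.518,-.0645,.0095,85.4)
```

```text
t 20.1 tcp [ 0.4014 -0.2768  0.1239] R [[-0.868, -0.496, -0.001], [-0.496, 0.868, 0.0], [0.0, 0.001, -1.0]] open 0.02470842276858319
shift [-20.66  12.63  11.44] turn 0.599 jaw now 119.7
```

Request:
servo_tool:
  targets: "-3 1.8 0 0.14 1;-6 3.6 0 0.28 1;-9 5.4 0 0.42 1;-12 7.2 0 0.56 1;-15 9 0 0.6 1;-18 11 0 0.6 1;-20.6 12.6 0 0.6 1;-20.6 12.6 0 0.6 1"

```text
time_s: 20.9
eef_pos: [0.5195, -0.0624, 0.1241]
tcp_rot: [0.038, 0.999, 0.001, 0.0]
ft_force: [-0.7, -0.7, -4.0]
opening: 0.0247
```

Request:
servo_tool:
  targets: "0 0 0 0 1;0 0 0 0 1;0 0 3 0 1;0 0 6 0 1;0 0 9 0 1;0 0 10.8 0 1;0 0 11.4 0 1;0 0 11.4 0 1"

```text
time_s: 21.7
eef_pos: [0.517, -0.0663, 0.0107]
tcp_rot: [0.041, 0.999, -0.0, -0.0]
ft_force: [-0.3, -0.3, -3.8]
opening: 0.0246
```

Request:
servo_tool:
  targets: "0 0 0 0 1;0 0 0 0 0.5;0 0 0 0 0.5;0 0 0 0 0.45;0 0 -1 0 0.45;0 0 -4 0 0.4;0 0 -8 0 0.2;0 0 -12 0 0"

```text
time_s: 22.5
eef_pos: [0.5175, -0.0651, 0.1322]
tcp_rot: [0.04, 0.999, 0.0, -0.0]
ft_force: [1.4, -1.2, 1.4]
opening: 0.078
```

Run:
```python
from h import *
p=look('s4',{'pole_shoe_a':.013,'distributor_cap':.027},'side')
p=look('s4',{'pole_shoe_a':.013,'distributor_cap':.027},'scene')
move(.523,-.243,.14,85.4)
```

```text
t 22.55 tcp [ 0.5207 -0.0655  0.1395] R [[-0.997, 0.081, 0.01], [0.081, 0.997, -0.001], [-0.01, -0.0, -1.0]] open 0.08417295133809366
pole_shoe_a 0.82 [224.0, 212.0, 31.0, 13.0] cen [0.6177 0.0182] box [0.6188 0.0175] dims [0.053 0.083] yaw 176.2
pole_shoe_a 0.7 [270.0, 192.0, 26.0, 22.0] cen [ 0.5186 -0.0695] box [ 0.5185 -0.0701] dims [0.058 0.08 ] yaw 172.3
distributor_cap 0.6 [278.0, 151.0, 17.0, 23.0] cen [ 0.5169 -0.2302] box [ 0.5185 -0.2354] dims [0.052 0.107] yaw 97.2
distributor_cap 0.48 [235.0, 188.0, 43.0, 26.0] cen [ 0.6041 -0.0605] box [ 0.6052 -0.0614] dims [0.095 0.11 ] yaw 174.4
t 22.7 tcp [ 0.5188 -0.0653  0.1321] R [[-0.997, 0.081, 0.003], [0.081, 0.997, -0.0], [-0.003, -0.0, -1.0]] open 0.08525850942635227
pole_shoe_a 0.91 [318.0, 226.0, 30.0, 18.0] cen [0.6124 0.0322] box [0.6122 0.0342] dims [0.06  0.084] yaw 174.9
pole_shoe_a 0.53 [272.0, 234.0, 31.0, 22.0] cen [ 0.5104 -0.0548] box [ 0.5099 -0.0533] dims [0.061 0.091] yaw 174.0
distributor_cap 0.8 [239.0, 278.0, 28.0, 26.0] cen [ 0.526  -0.2491] box [ 0.5243 -0.2451] dims [0.06  0.103] yaw 121.0
shift [ -2.   -17.68  -1.03] turn -0.0 jaw now 85.4
```

Request:
servo_tool:
  targets: "-0.3 -3 -1 0 0;-0.6 -6 -2 0 0;-0.9 -9 -2 0 0;-1.2 -12 -2 0 0;-1.6 -15 -2 0 0;-2 -17.7 -2 0 0;-2 -17.7 -2 0 0;-2 -17.7 -2 0 0"

```text
time_s: 23.6
eef_pos: [0.5227, -0.2433, 0.1487]
tcp_rot: [0.041, 0.999, 0.001, -0.001]
ft_force: [-0.1, -0.2, -0.0]
opening: 0.0855
```

Request:
servo_tool:
  targets: "0 0 0 0 0;0 0 0 0 0;0 0 0 0 0;0 0 0 0 0;0 0 0 0 0;0 0 0 0 0;0 0 0 0 0;0 0 0 0 0"

```text
time_s: 24.4
eef_pos: [0.5235, -0.2433, 0.1503]
tcp_rot: [0.04, 0.999, -0.0, 0.0]
ft_force: [0.2, -0.4, 0.1]
opening: 0.0855
```

Run:
```python
from h import *
p=look('w6',{'distributor_cap':.027})
P,R=yawtcp()
f=p['frame'].copy()
for z in (.054,.04,.004):cv2.circle(f,tuple(int(v) for v in proj(p,(P[0],P[1],z))),2,(255,0,255),-1)
for a in np.linspace(0,6.28,60):
  cv2.circle(f,tuple(int(v) for v in proj(p,(P[0]+.03*np.cos(a),P[1]+.03*np.sin(a),.008))),1,(0,0,255),-1)
  cv2.circle(f,tuple(int(v) for v in proj(p,(P[0]+.026*np.cos(a),P[1]+.026*np.sin(a),.04))),1,(0,255,0),-1)
cv2.imwrite('pics/w6.png',f)
```

```text
t 24.45 tcp [ 0.5235 -0.2433  0.1503] R [[-0.997, 0.081, 0.0], [0.081, 0.997, 0.0], [-0.0, 0.0, -1.0]] open 0.08562544148237422
distributor_cap 0.8 [276.0, 201.0, 68.0, 74.0] cen [ 0.5215 -0.2462] box [ 0.5209 -0.2465] dims [0.063 0.053] yaw 166.7
```

View pics/w6.png

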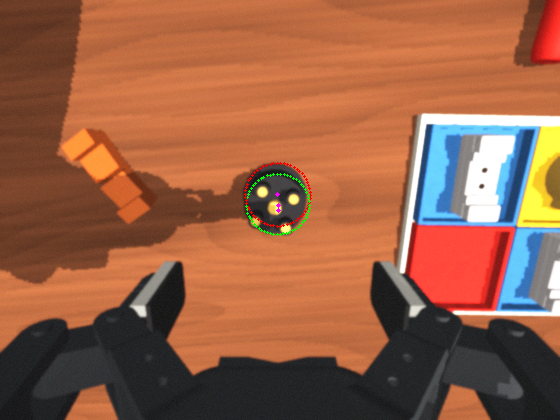

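The cap is at (276,201), about 2 mm off the TCP along the jaw axis, so I'll trim. The nearest end of the bent shoe at (150,205) is about 105 mm away. The shoe in blue bay A at (483,175) stands in the middle. I'll grip gently.

Request:
servo_tool:
  targets: "0 -0.2 3 0 0;0 -0.2 6 0 0;0 -0.2 9 0 0;0 -0.2 11.5 0 0;0 -0.2 13.4 0 0;0 -0.2 14.2 0 0;0 -0.2 14.2 0 0;0 -0.2 14.2 0 0.2"
  squeeze: 30

```text
time_s: 25.3
eef_pos: [0.5239, -0.2456, 0.0092]
tcp_rot: [0.04, 0.999, -0.0, 0.0]
ft_force: [-1.9, 0.6, 0.3]
opening: 0.0733
```

Request:
servo_tool:
  targets: "0 0 0 0 0.4;0 0 0 0 0.6;0 0 0 0 0.8;0 0 0 0 0.8;0 0 0 0 0.8;0 0 -0.5 0 0.8;0 0 -2 0 0.8;0 0 -4 0 0.8"

```text
time_s: 26.1
eef_pos: [0.5223, -0.2448, 0.0477]
tcp_rot: [0.04, 0.999, 0.001, -0.001]
ft_force: [-0.1, -1.2, -1.8]
opening: 0.0512
```

Request:
servo_tool:
  targets: "0 0 -3 0 0.8;0 0 -6 0 0.8;0 0 -7 0 0.8;0 0 -7 0 0.8;0 0 -7 0 0.8;0 0 -7 0 0.8;0 0 -7 0 0.8;0 0 -7 0 0.8"

```text
time_s: 26.9
eef_pos: [0.5229, -0.2451, 0.1172]
tcp_rot: [0.04, 0.999, 0.0, -0.001]
ft_force: [0.1, -0.5, -1.8]
opening: 0.051
```

Run:
```python
from h import *
look('',{},save=False); move(.610,-.0735,.0135,85.4)
```

```text
t 26.95 tcp [ 0.523  -0.2451  0.1175] R [[-0.997, 0.081, -0.001], [0.081, 0.997, 0.001], [0.001, 0.0, -1.0]] open 0.05124485992320892
shift [-7.3 17.8 10.4] turn -0.001 jaw now 85.4
```

Request:
servo_tool:
  targets: "-1.2 3 0 0 0.8;-2.4 6 0 0 0.8;-3.7 9 0 0 0.8;-4.9 12 0 0 0.8;-6.1 15 0 0 0.8;-7.3 17.8 0 0 0.8;-7.3 17.8 0 0 0.8;-7.3 17.8 0 0 0.8"

```text
time_s: 27.75
eef_pos: [0.6104, -0.0732, 0.1178]
tcp_rot: [0.04, 0.999, -0.0, -0.0]
ft_force: [0.7, -1.1, -1.8]
opening: 0.0512
```

Request:
servo_tool:
  targets: "0 0 2.5 0 0.8;0 0 5 0 0.8;0 0 7 0 0.8;0 0 8.5 0 0.8;0 0 9.5 0 0.8;0 0 10 0 0.8;0 0 10.4 0 0.8;0 0 10.4 0 0.8"

```text
time_s: 28.55
eef_pos: [0.6108, -0.0742, 0.0151]
tcp_rot: [0.041, 0.999, -0.0, 0.001]
ft_force: [-0.1, -0.0, -1.4]
opening: 0.0512
```

Request:
servo_tool:
  targets: "0 0 0 0 0.8;0 0 0.1 0 0.8;0 0 0.1 0 0.25;0 0 0.1 0 0.22;0 0 0.1 0 0.22;0 0 -1 0 0.22;0 0 -4 0 0.2;0 0 -8 0 0.2"

```text
time_s: 29.35
eef_pos: [0.6091, -0.0736, 0.0939]
tcp_rot: [0.04, 0.999, 0.0, -0.002]
ft_force: [0.1, -0.4, 1.1]
opening: 0.0688
```

Request:
servo_tool:
  targets: "3 0 -3 0 0;6 0 -6 0 0;8 -2 -9 0 0;8 -4 -9 0 0;8 -4 -9 0 0;8 -4 -9 0 0;8 -4 -9 0 0;8 -4 -9 0 0"

```text
time_s: 30.15
eef_pos: [0.5275, -0.1065, 0.1836]
tcp_rot: [0.04, 0.999, 0.0, -0.001]
ft_force: [-1.0, 0.6, -0.3]
opening: 0.0853
```

Run:
```python
from h import *
T={'pole_shoe_a':.013,'distributor_cap':.032,'brass_coupling':.025,'bent_shoe':.015}
p=look('s5',T,'side'); q=look('s5b',T,'scene')
a=cv2.resize(p['frame'][160:260,190:320],(520,400),interpolation=3);b=cv2.resize(q['frame'][190:290,235:365],(520,400),interpolation=3)
cv2.imwrite('pics/chk.png',cv2.resize(np.hstack([a,b]),(800,308)))
look('w7',T,'wrist')
```

```text
t 30.2 tcp [ 0.5275 -0.1066  0.1836] R [[-0.997, 0.08, -0.001], [0.08, 0.997, 0.0], [0.001, 0.0, -1.0]] open 0.08584116572333195
pole_shoe_a 0.91 [225.0, 210.0, 28.0, 16.0] cen [0.6163 0.0179] box [0.6167 0.017 ] dims [0.052 0.078] yaw 177.1
pole_shoe_a 0.8 [268.0, 191.0, 30.0, 20.0] cen [ 0.5173 -0.0693] box [ 0.5175 -0.0702] dims [0.05  0.076] yaw 179.0
distributor_cap 0.59 [236.0, 184.0, 17.0, 31.0] cen [ 0.6074 -0.064 ] box [ 0.6075 -0.0684] dims [0.059 0.109] yaw 101.0
brass_coupling 0.94 [194.0, 317.0, 32.0, 28.0] cen [0.6114 0.3335] box [0.6124 0.3328] dims [0.055 0.064] yaw 143.2
brass_coupling 0.85 [328.0, 347.0, 34.0, 33.0] cen [0.333  0.3622] box [0.3334 0.364 ] dims [0.054 0.062] yaw 115.2
brass_coupling 0.75 [258.0, 215.0, 24.0, 22.0] cen [0.5259 0.0339] box [0.5274 0.035 ] dims [0.059 0.083] yaw 122.0
brass_coupling 0.7 [155.0, 356.0, 29.0, 29.0] cen [0.6576 0.4252] box [0.6589 0.4232] dims [0.053 0.06 ] yaw 108.5
bent_shoe 0.69 [234.0, 188.0, 42.0, 24.0] cen [ 0.6044 -0.0645] box [ 0.6097 -0.0711] dims [0.094 0.108] yaw 174.8
bent_shoe 0.51 [292.0, 127.0, 27.0, 14.0] c
[... 1363 characters left out ...]
.7 tcp [ 0.5275 -0.1072  0.1843] R [[-0.997, 0.081, -0.0], [0.081, 0.997, 0.0], [0.0, 0.0, -1.0]] open 0.08541545817754657
pole_shoe_a 0.93 [409.0, 254.0, 37.0, 49.0] cen [0.6041 0.0245] box [0.6055 0.0226] dims [0.053 0.041] yaw 164.4
pole_shoe_a 0.74 [318.0, 177.0, 33.0, 76.0] cen [ 0.5191 -0.0656] box [ 0.52   -0.0646] dims [0.03  0.078] yaw 178.3
brass_coupling 0.95 [416.0, 180.0, 63.0, 72.0] cen [0.5255 0.0262] box [0.524  0.0249] dims [0.054 0.062] yaw 24.6
brass_coupling 0.25 [313.0, 261.0, 89.0, 77.0] cen [ 0.5957 -0.0802] box [ 0.6032 -0.0772] dims [0.089 0.085] yaw 172.6
bent_shoe 0.69 [21.0, 185.0, 42.0, 67.0] cen [ 0.508  -0.3725] box [ 0.505  -0.3802] dims [0.047 0.053] yaw 31.7
```

View pics/w7.png

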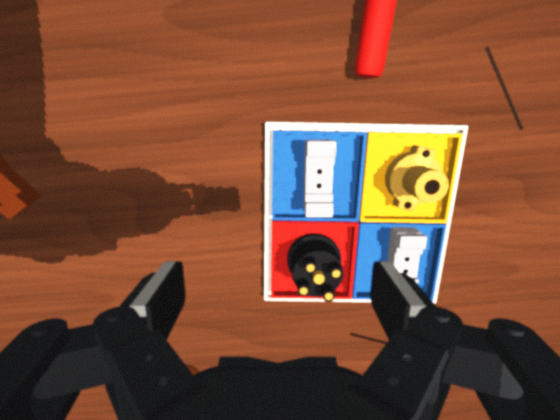

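View pics/chk.png

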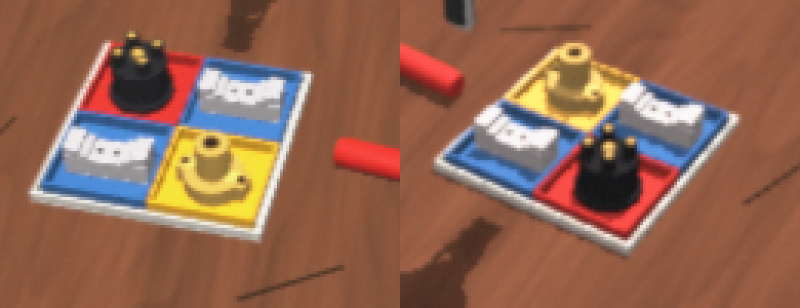

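All four parts stand near the middle of their bays. In the wrist view the cap's base at (315,255) is in the red bay centred at about (313,260). The coupling's flange at (414,178) is in the yellow bay centred at about (412,178). The shoes are at (319,178) and (408,254) in the blue bays. The gripper is clear, so I'll hand in.

```bash
python3 -c "
from workcell import arm
print(arm.finish_job())"
```

```text
the job is handed in; nothing more can be done
None
```

I put all four parts in their bays and handed the job in at about 31 s of the 109 s. The system gave no verdict. The brass coupling (the rightmost of the four) is in the yellow bay, the cap is in the red, and one bright shoe is in each blue bay.

**Placement:** In the last pictures from all three cameras the parts stand upright near the middle of their bays, and the gripper is open and clear. By my estimates most are within a few mm of the bay centres. The two fixed cameras disagreed with the tray fit, which came mainly from the wrist camera, by up to about 10 mm in y. I put that down to their oblique view. The final close wrist view supports the smaller figure, except for the shoe in the right-hand blue bay: it was partly hidden by the gripper there and read about 14 mm off, while the fixed cameras put it 2–13 mm off.

**Look-alikes:** The bent shoe measured within about 5 mm of its starting position. I never touched the grey coupling, but I did not measure it again at the end, because the network had not found it reliably.

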